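Fit the flat-stemmed plunger through the bar die

TASK

Close the steel bar die on the table: take the plunger with the flat, rectangular stem, turn it until the stem matches the slot in the die, and lower it down through the slot until its collar rests flat on top of the die, then let go. The plunger with the round stem and round knob belongs to another die: leave it standing where it is.

Things in the scene. Friction and masses are not known exactly. Their poses are not given: they have to be found in the camera images.
- die: Steel bar die, fixed. Base plate 100x84x8 mm; on two rails a block 84x70x40 mm, its top 62 mm above the table. A rectangular slot 52x36 mm, centred, 4 mm chamfer at the mouth, goes vertically through the block (62 to 22 mm above the table). Origin: on the table under the slot's centre; z up, x along the slot's 52 mm length and the block's long side, y along its width. A half turn fits too.
- flat_plunger: Loose plunger, 98 mm tall, 0.3-0.5 kg, upright on its foot. Steel stem 42 (x) by 26 (y) mm, 50 mm long; collar 66x50x8 mm above it; then an aluminium grip bar 54 long (x), 20 thick (y), 40 tall, from 58 to 98 mm above the foot: grip across its thickness. Origin: centre of the foot; z up. Seated in the die, collar on the block, its foot is 12 mm above the table.
- round_plunger: Loose plunger of another die, 98 mm tall, upright on its foot: round steel stem 42 mm across, round collar 62 mm, round aluminium knob 34 mm across. Does not fit the slot. Origin: centre of its foot; z up. Stands nearer or farther than the flat-stemmed one, 90 mm or more between centres. (A tall oven stands behind the work: front at x = 0.73 m, door handle to 0.67 m.)
Mind the look-alikes: they are no part of the job. What is shaped like the round_plunger but blue is not meant.

How it is judged:
By the outcome, as a careful person would: the job done as asked, in the order asked, and still so for the second after the job is handed in, with the robot touching nothing.
It also fails if it takes over 40 s, if anything falls off the work surface, if the arm or the gripper's body presses on something with over 40 N, if the wrist force passes 120 N, or if a joint passes its speed limit or range.

ROBOT

A 6-joint arm with a two-finger parallel gripper is mounted at the origin on a cart in front of the work surface, level with it; the furniture and walls round the work are solid. World frame = base frame: x ahead of the robot, y to its left, z up, the work surface at z = 0. Lengths are in mm, angles in rad, forces in N, time in s.
With the tool pointing down it reaches from about 300 to 775 mm from the base axis. Payload 14.6 kg.
Tool frame: the origin (TCP) lies midway between the tips of the shut fingers; the grasp point (between the pads) lies 19 mm behind it; y points along the fingers, z is the direction in which the jaws open and shut, and the axes are right-handed (so a half turn about y gives the same grasp; the last joint's range is limited). The gripper opens to 94 mm and grips with 3 to 60 N. Pads are 16 mm wide; open, the fingers measure 119 mm over their backs; the gripper's body (75 mm by 177 mm) begins 78 mm behind the grasp point.
Start: joints at [1.129, 0.3, 1.521, -0, 1.321, -0.067], TCP at [201.344, 511.81, 205.446] pointing down, gripper open.
Joint ranges: [-3.03, 3.03], [-0.79, 2.21], [0.23, 2.52], [-1.04, 4.18], [0, 3.07], [-2.55, 2.55]. Speed limits (rad/s): [2.22, 2.22, 2.57, 3.14, 3.14, 3.14].

INTERFACE

Orientations are given as [roll, pitch, yaw] about the fixed x, y, z axes, in that order (R = Rz(yaw) Ry(pitch) Rx(roll)).
In Python, from cell import manip gives the robot as it stands.
- The arm moves only by the tool play_rows, never from a script. Its argument "series" is a list of rows, each a list of 3 entries, a list of its own where there are three numbers: the shift along the tool's x, y, z in m, then the turn about the tool's y in rad, then the closure, from 0 (fully open) to 1 (shut). In form: [[[dx, dy, dz], twist, grip], ...]. A call has 1 to 20 rows; each row is the pose to reach, as a shift and turn from the pose measured when the call began, along the tool's axes at that moment; what a row does not reach only later rows make up. A row lasts 1/10 s, in which the tool goes at most 50 mm and 8.59 degrees, less where a joint would pass 70% of its speed; a pose out of reach is approached as far as the arm can. A call with a gripper value outside its range is refused whole. The fingers move at their own pace and stop on an object; "squeeze" is the grip in N (left out, the last holds). Time passes only in rows, so rows that repeat a pose let the fingers close. It gives the time, the measured TCP pose, the force and the opening at its end, in the units of the state.
- manip.read_state(): the state, without advancing time (a new reading comes with each control period).
- manip.camera(name): name is "scene" or "top" or "wrist"; returns the picture (400x640x3 uint8, red, green, blue); there is no depth.
- manip.camera_params(name): a dict with "K" (3x3 intrinsics, pixels), "dist_coeffs" ([k1, k2, p1, p2, k3] as OpenCV has them; the pictures are not rectified), "rvec" (rotation vector, rad) and "tvec" (3), from world to camera coordinates, as OpenCV has them. Camera axes: x right, y down, z forward; pixel columns grow to the right and rows downward; lengths in mm; the calibration is good to about 2 mm. A picture is of the moment at which its call begins: read the wrist's pose just before it. camera_params takes no time and is no camera call; for the wrist camera it gives the pose at the moment of the call.
- manip.sign_off(): hands the job in, once; it reports no verdict.
The state is a dict: "clock": time; "joints": joint angles; "qd": joint speeds; "effort": joint torques, N m; "eef_pos": TCP position; "eef_rot": TCP orientation; "wrist_force": force on the tool from outside, world axes, zero at the start; "moment": the same for the moment, N m; "finger_gap": finger opening in mm.
Only numpy, scipy, OpenCV 4.12 (cv2) and the standard library are available. Lean on these libraries where they do the work, as an engineer would, in place of code of your own. Each camera call takes 0.05 s, during which the arm holds its last target. There are 200 camera calls.

## Working session

There is one attempt and no reset: what is moved stays moved. The work goes in short steps, Python scripts to look and compute and a tool call to move; the robot and the scene stay as the last step left them, time stands still between calls to the robot, and variables do not carry over. Pictures are saved under pics/ and viewed, about 8 in all and at most 12, crops included, and the job is handed in when it is done.

Besides the shell and the picture viewer there is one more tool, called after "Request:" as name(argument=value, ...) on one line, values as JSON. play_rows: Moves the arm, as the interface text tells. Its arguments: {"type":"object","properties":{"series":{"type":"array","items":{"type":"array"}},"squeeze":{"type":"number"}},"required":["series"]}

```bash
mkdir -p pics
python3 - <<'E'
from cell import manip
import cv2
print(manip.read_state())
for n in("scene","top"):
    im=manip.camera(n); cv2.imwrite(f"pics/{n}0.png",im[...,::-1]); p=manip.camera_params(n); print(n,p)
E
```

```text
{'clock': 0.0, 'joints': array([ 1.12939955e+00,  3.00481497e-01,  1.52156020e+00,  2.12698389e-05,
        1.32072152e+00, -6.66160435e-02]), 'qd': array([-4.30715852e-05, -1.32173954e-03, -8.21783521e-04, -7.07252743e-04,
       -1.92494668e-03,  7.21808512e-04]), 'effort': array([ 2.85758881e-05, -5.31808376e+01, -3.52727509e+01,  7.08881859e-02,
        2.45351106e-02, -1.30594403e-04]), 'eef_pos': array([201.23208826, 511.58549191, 204.88946777]), 'eef_rot': array([-1.57196292e+00,  9.84768310e-05, -3.74786062e-01]), 'wrist_force': array([-0.2810902 ,  0.08859448,  0.25586731]), 'moment': array([-0.04170081,  0.02949187, -0.02551396]), 'finger_gap': 93.9124160001945}
scene {'K': array([[504.14921177,   0.        , 317.69334015],
       [  0.        , 504.14921177, 199.32978288],
       [  0.        ,   0.        ,   1.        ]]), 'dist_coeffs': array([-0.1119254,  0.       ,  0.       ,  0.       ,  0.       ]), 'rvec': array([ 1.83892056, -1.63366705,  0.68176499]), 'tvec': array([-221.15004339,  382.55959366,  504.10259569])}
top {'K': array([[470.38882121,   0.        , 319.42782851],
       [  0.        , 470.38882121, 199.79438184],
       [  0.        ,   0.        ,   1.        ]]), 'dist_coeffs': array([-0.11811282,  0.        ,  0.        ,  0.        ,  0.        ]), 'rvec': array([ 2.20805897, -2.15281308,  0.11231678]), 'tvec': array([-180.18836656,  503.14687225,  854.59415083])}
```

View pics/scene0.png

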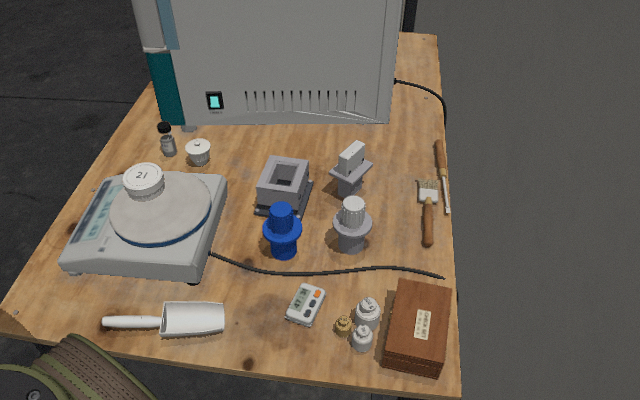

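View pics/top0.png

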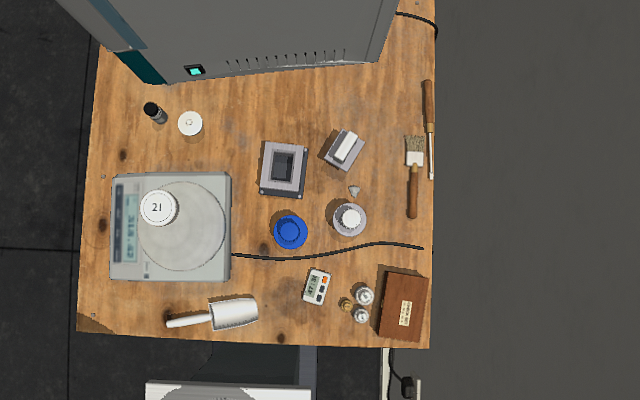

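Candidates for the wanted plunger (top view): a grey plunger with a rectangular bar at (345,148), a grey round one at (349,218), a blue round one at (290,231), and a small unknown bit at (354,190). The die is at (283,168). By description I choose (345,148), and I'll check it in a close crop.

```bash
cat > h.py <<'E'
import numpy as np,cv2
from cell import manip
def ray(p,uv):
    n=cv2.undistortPoints(np.float64(uv).reshape(-1,1,2),p["K"],p["dist_coeffs"]).reshape(-1,2)
    R,_=cv2.Rodrigues(p["rvec"]); c=-R.T@np.ravel(p["tvec"])
    return c,np.c_[n,np.ones(len(n))]@R
def plane(p,uv,z):
    c,d=ray(p,uv); return c+d*((z-c[2])/d[:,2])[:,None]
def proj(p,X): return cv2.projectPoints(np.float64(X),p["rvec"],p["tvec"],p["K"],p["dist_coeffs"])[0].reshape(-1,2)
E
python3 - <<'E'
from h import *
im=cv2.imread("pics/top0.png"); a=cv2.resize(im[120:250,250:400],None,fx=4,fy=4,interpolation=cv2.INTER_CUBIC)
cv2.imwrite("pics/c1.png",a)
p=manip.camera_params("top")
print(plane(p,[(345,148)],98),plane(p,[(283,167)],62),plane(p,[(349,218)],98),plane(p,[(290,231)],98),plane(p,[(354,190)],0))
print(ray(p,[(0,0)])[0],ray(manip.camera_params("scene"),[(0,0)])[0], manip.camera_params("wrist"))
E
```

```text
[[ 591.97874278 -208.61683336   98.        ]] [[561.59661516 -99.99806178  62.        ]] [[ 470.92201463 -217.79649375   98.        ]] [[ 446.25089076 -117.87807571   98.        ]] [[ 530.40621151 -233.748925      0.        ]]
[ 427.69867268 -157.79830202  898.96013616] [ -64.27678005 -232.45184404  625.47042066] {'K': array([[329.05614764,   0.        , 317.58476554],
       [  0.        , 329.05614764, 204.73321931],
       [  0.        ,   0.        ,   1.        ]]), 'dist_coeffs': array([-0.05138994,  0.        ,  0.        ,  0.        ,  0.        ]), 'rvec': array([-2.38890155, -1.62860302, -0.23931154]), 'tvec': array([-549.48896548,  -29.87637429,  390.45221431])}
```

View pics/c1.png

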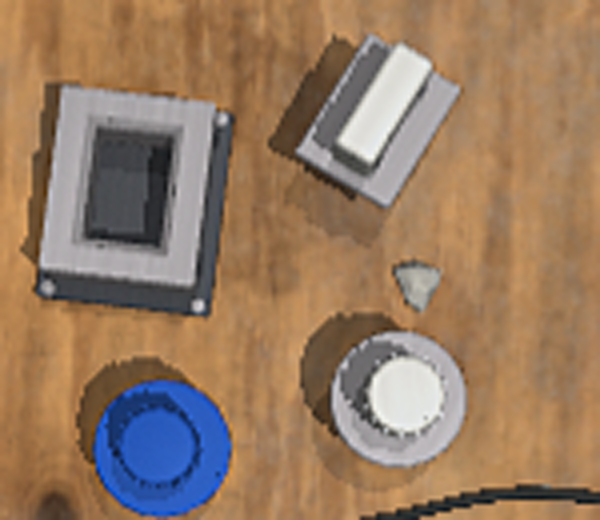

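The crop shows the chosen plunger has a rectangular grip bar and collar (bar about (385,105) in the crop), with the round grey one at (405,393), the blue one at (163,445) and a loose shard at (417,285). The die's slot is at (130,185). Choice confirmed, so now I measure.

```bash
cat > m.py <<'E'
from h import *
def rect(p,box,z):
    P=plane(p,box,z)[:,:2]; c=P.mean(0)
    e=[P[1]-P[0],P[2]-P[1]]; e2=[P[2]-P[3],P[3]-P[0]]
    L=[(np.linalg.norm(a)+np.linalg.norm(b))/2 for a,b in zip(e,e2)]
    i=int(np.argmax(L)); v=(e[i]+e2[i])/2
    return c.round(1),np.round(L,1),round(np.degrees(np.arctan2(v[1],v[0]))%180,1)
def big(mask,pt):
    cs,_=cv2.findContours(mask.astype(np.uint8),cv2.RETR_EXTERNAL,cv2.CHAIN_APPROX_NONE)
    cs=[c for c in cs if cv2.pointPolygonTest(c,pt,False)>=0 or True]
    return min(cs,key=lambda c:abs(cv2.pointPolygonTest(c,pt,True)) if cv2.pointPolygonTest(c,pt,False)<0 else -cv2.contourArea(c))
E
python3 - <<'E'
from m import *
im=cv2.imread("pics/top0.png");p=manip.camera_params("top")
u=cv2.resize(im,None,fx=4,fy=4,interpolation=cv2.INTER_CUBIC)
hsv=cv2.cvtColor(u,cv2.COLOR_BGR2HSV);f=lambda r:(cv2.boxPoints(r)+.5)/4-.5
g=(hsv[...,2]>205)&(hsv[...,1]<50)
c=big(g,(1380.,592.));r=cv2.minAreaRect(c);print("bar",r,rect(p,f(r),98))
d=(hsv[...,1]<50)&(hsv[...,2]>130)
c=big(d,(1060.,665.));r=cv2.minAreaRect(c);print("die",r,rect(p,f(r),62))
m=cv2.bitwise_and(u[480:1000,1000:1600],u[480:1000,1000:1600],mask=0) if 0 else None
c=big(d|g,(1460.,580.));r=cv2.minAreaRect(c);print("collar",r,rect(p,f(r),58))
# slot mouth: hand corners from crop
s=np.array([(95,117),(183,125),(167,252),(75,243)],float)/4+[250,120]
print("slot",rect(p,s,62))
b=np.array([(65,85),(217,102),(198,285),(38,268)],float)/4+[250,120]
print("block",rect(p,b,62))
s=np.array([(398,42),(434,66),(372,166),(335,142)],float)/4+[250,120]
print("bar hand",rect(p,s,98))
s=np.array([(372,35),(463,85),(388,208),(297,153)],float)/4+[250,120]
print("collar hand",rect(p,s,58))
E
```

```text
bar ((1384.7904052734375, 582.6795043945312), (38.787437438964844, 114.89631652832031), 31.7335205078125) (array([ 596.9, -210. ]), array([50.7, 16.8]), np.float64(149.9))
die ((1127.0072021484375, 665.3472900390625), (156.68495178222656, 186.5672607421875), 7.209962368011475) (array([563.7, -97. ]), array([84.9, 70.6]), np.float64(174.8))
collar ((1380.6844482421875, 596.5750732421875), (109.20880126953125, 149.10572814941406), 31.607501983642578) (array([ 598.9, -210.9]), array([69. , 49.7]), np.float64(150.0))
slot (array([563.4, -99. ]), array([40.7, 58.1]), np.float64(173.9))
block (array([563.2, -98.8]), array([70.7, 83.9]), np.float64(174.8))
bar hand (array([ 595.7, -210.7]), array([19., 52.]), np.float64(149.6))
collar hand (array([ 596.5, -211.3]), array([47.8, 65.6]), np.float64(149.7))
```

Request:
play_rows(series=[[[0,-0.045,0],0,0],[[0.633,-0.045,-0.5275],0.149,0],[[0.633,-0.045,-0.5275],0.149,0],[[0.633,-0.045,-0.5275],0.149,0],[[0.633,-0.045,-0.5275],0.149,0],[[0.633,-0.045,-0.5275],0.149,0],[[0.633,-0.045,-0.5275],0.149,0],[[0.633,-0.045,-0.5275],0.149,0],[[0.633,-0.045,-0.5275],0.149,0],[[0.633,-0.045,-0.5275],0.149,0],[[0.633,-0.045,-0.5275],0.149,0],[[0.633,-0.045,-0.5275],0.149,0],[[0.633,-0.045,-0.5275],0.149,0],[[0.633,-0.045,-0.5275],0.149,0],[[0.633,-0.045,-0.5275],0.149,0],[[0.633,-0.045,-0.5275],0.149,0],[[0.633,-0.045,-0.5275],0.149,0],[[0.633,-0.045,-0.5275],0.149,0],[[0.633,-0.045,-0.5275],0.149,0],[[0.633,-0.045,-0.5275],0.149,0]], squeeze=40)

```text
clock: 2.1
eef_pos: [596.9, -210.8, 249.7]
eef_rot: [-1.572, 0.001, -0.524]
wrist_force: [0.0, 0.5, 0.3]
finger_gap: 94.3
```

Run:
```python
from h import *
p=manip.camera_params("wrist"); w=manip.camera("wrist"); s=manip.camera("scene")
cv2.imwrite("pics/w1.png",w[...,::-1]);cv2.imwrite("pics/s1.png",s[...,::-1])
np.save("w1.npy",p,allow_pickle=True)
cv2.imwrite("pics/ws1.png",np.vstack([cv2.resize(w,(480,300)),cv2.resize(s,(480,300))])[...,::-1])
print(ray(p,[(320,200)]), proj(p,[(596.8,-210.7,98),(563.3,-98.5,62)]))
```

```text
(array([ 524.31887494, -169.16102151,  427.53751657]), array([[ 0.23953843, -0.12978238, -0.96230903]])) [[317.83271233 190.93892715]
 [392.91442596 105.68480225]]
```

View pics/ws1.png

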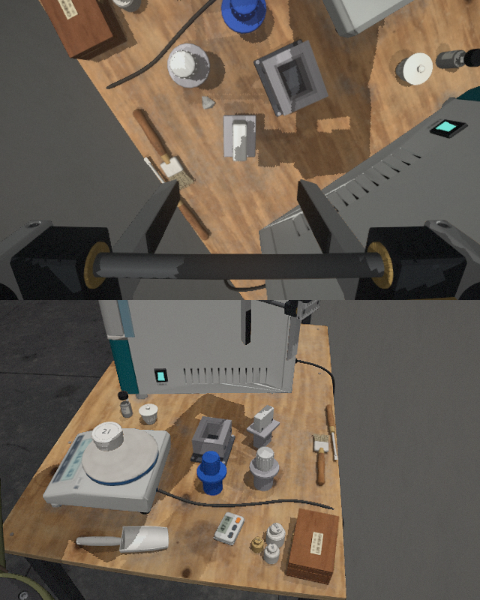

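The wrist view shows the bar at about (318,187) in full-size pixels, close to the predicted (318,191). The die slot is at about (389,105), against a prediction of (393,106). I'll refine both.

Run:
```python
from m import *
p=np.load("w1.npy",allow_pickle=True).item(); im=cv2.imread("pics/w1.png")
u=cv2.resize(im,None,fx=4,fy=4,interpolation=cv2.INTER_CUBIC);hsv=cv2.cvtColor(u,cv2.COLOR_BGR2HSV);f=lambda r:(cv2.boxPoints(r)+.5)/4-.5
for t in(190,205,220):
    r=cv2.minAreaRect(big((hsv[...,2]>t)&(hsv[...,1]<50),(1276.,740.)));print("bar",r,rect(p,f(r),98))
ps=manip.camera_params("scene")
print(proj(ps,[(597-30,-211-52,250),(597+30,-211+52,250),(597,-211,250)])*.75)
cv2.imwrite("pics/c2.png",u[40*4:240*4,270*4:450*4][::1])
```

```text
bar ((1276.0, 761.0), (190.0, 66.0), 90.0) (array([ 596.7, -209.7]), array([17. , 50.5]), np.float64(150.1))
bar ((1276.5, 753.0), (172.0, 63.0), 90.0) (array([ 594.8, -208.5]), array([16.2, 45.5]), np.float64(150.1))
bar ((1276.0, 732.0), (124.0, 58.0), 90.0) (array([ 589.8, -205.7]), array([14.9, 32.5]), np.float64(150.1))
[[294.80411808  59.92677067]
 [243.50820821  41.26484439]
 [268.26700425  50.20637106]]
```

View pics/c2.png

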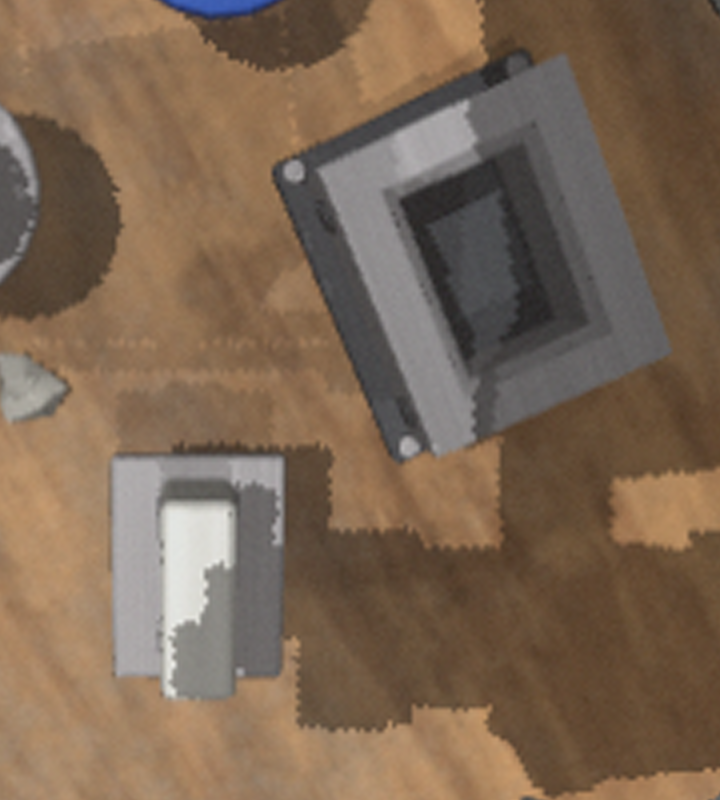

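The crop clearly shows the bar (163..237, 498..697), its collar and the die block, all usable for a second measurement.

Run:
```python
from m import *
p=np.load("w1.npy",allow_pickle=True).item()
g=lambda a:(np.array(a,float)+.5)/4-.5+[270,40]
print("bar",rect(p,g([(162,498),(237,500),(235,698),(162,697)]),98))
print("collar",rect(p,g([(112,455),(284,456),(282,677),(113,677)]),58))
print("block",rect(p,g([(318,175),(563,57),(670,352),(438,455)]),62))
print("slot",rect(p,g([(386,190),(535,123),(610,330),(474,385)]),62))
ps=manip.camera_params("scene")
print(proj(ps,[(670,-150,z) for z in(150,200,250,300)]),proj(ps,[(730,-150,z) for z in(0,100,200,250)]))
```

```text
bar (array([ 596.5, -208.7]), array([19.1, 52.7]), np.float64(149.8))
collar (array([ 597. , -209.1]), array([49. , 65.1]), np.float64(149.9))
block (array([563.8, -97.2]), array([69., 82.]), np.float64(175.3))
slot (array([563.2, -95.8]), array([40.7, 57.5]), np.float64(175.8))
[[321.84470037  95.15223124]
 [321.91275845  69.40048792]
 [321.98336678  41.63723268]
 [322.05615712  11.69278723]] [[325.05712322 142.69167517]
 [325.4140371  100.45600064]
 [325.80936969  52.00966952]
 [326.02187762  25.13150027]]
```

Request:
play_rows(series=[[[0,0.04,0.001],0,0],[[0,0.08,0.001],0,0],[[-0.001,0.12,0.001],0,0],[[-0.001,0.145,0.001],0,0],[[-0.001,0.165,0.001],0,0],[[-0.001,0.18,0.001],0,0],[[-0.001,0.184,0.001],0,0],[[-0.001,0.184,0.001],0,0]])

```text
clock: 3.0
eef_pos: [596.6, -208.3, 67.0]
eef_rot: [-1.572, -0.0, -0.522]
wrist_force: [0.6, 0.6, 1.2]
finger_gap: 94.5
```

Request:
play_rows(series=[[[0,0.001,-0.001],0,0.4],[[0,0.001,-0.001],0,0.6],[[0,0.001,-0.001],0,0.8],[[0,0.001,-0.001],0,1],[[0,0.001,-0.001],0,1],[[0,0.001,-0.001],0,1],[[0,0.001,-0.001],0,1],[[0,0.001,-0.001],0,1],[[0,0.001,-0.001],0,1],[[0,0.001,-0.001],0,1]], squeeze=40)

```text
clock: 4.0
eef_pos: [596.1, -209.1, 65.9]
eef_rot: [-1.572, -0.0, -0.522]
wrist_force: [0.7, 1.2, 0.7]
finger_gap: 19.6
```

Request:
play_rows(series=[[[0,-0.01,0],0,1],[[0,-0.03,0],0,1],[[0,-0.06,0],0,1],[[0,-0.085,0],0,1],[[0,-0.095,0],0,1],[[0,-0.095,0],0,1]], squeeze=50)

```text
clock: 4.6
eef_pos: [596.5, -209.2, 162.2]
eef_rot: [-1.571, -0.002, -0.522]
wrist_force: [0.3, 0.3, -2.9]
finger_gap: 19.7
```

Request:
play_rows(series=[[[-0.025,0,0.025],-0.1,1],[[-0.05,0,0.05],-0.22,1],[[-0.075,0,0.07],-0.34,1],[[-0.085,0,0.08],-0.435,1],[[-0.085,0,0.08],-0.435,1],[[-0.085,0,0.08],-0.435,1],[[-0.085,0,0.08],-0.435,1]])

```text
clock: 5.3
eef_pos: [562.7, -98.2, 161.2]
eef_rot: [-1.572, -0.001, -0.09]
wrist_force: [-1.0, 0.6, -2.7]
finger_gap: 19.3
```

Run:
```python
from h import *
p=manip.camera_params("wrist"); np.save("w2.npy",p,allow_pickle=True); st=manip.read_state(); print(st["eef_pos"],st["eef_rot"])
w=manip.camera("wrist"); t=manip.camera("scene")
cv2.imwrite("pics/w2.png",w[...,::-1]);cv2.imwrite("pics/s2.png",t[...,::-1])
a=cv2.resize(w[60:260,220:420],(600,600),interpolation=cv2.INTER_CUBIC)
cv2.imwrite("pics/c3.png",a[...,::-1])
b=cv2.resize(t[70:220,230:400],None,fx=4,fy=4,interpolation=cv2.INTER_CUBIC); cv2.imwrite("pics/c4.png",b[...,::-1])
```

```text
[562.69011234 -98.20374253 161.1958853 ] [-1.57218722e+00 -7.11891589e-04 -8.99583547e-02]
```

View pics/c4.png

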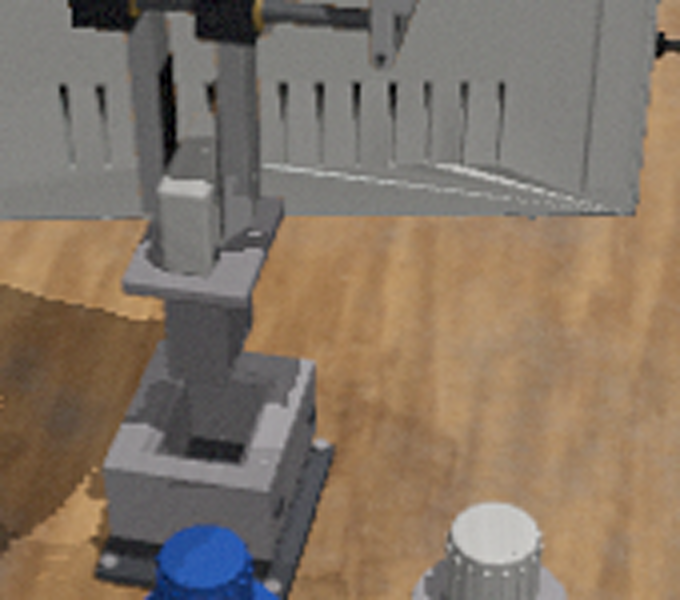

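View pics/c3.png

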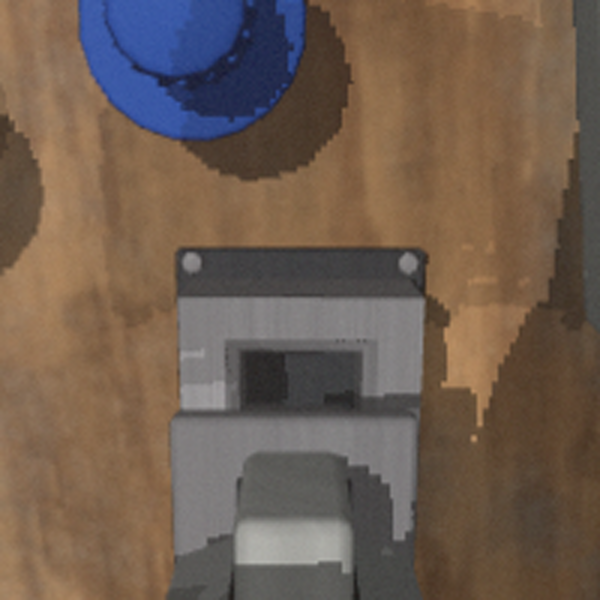

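The stem hangs above the slot, upright and aligned by eye: collar at (173..417, 415), slot mouth at (227..377, 341), block edge at (179..424, 296). I'll put numbers on the lateral offset.

Run:
```python
from h import *
p=np.load("w2.npy",allow_pickle=True).item()
g=lambda a:(np.array(a,float)+.5)/3-.5+[220,60]
c=plane(p,g([(173,415),(417,412)]),153.2)[:,:2]
b=plane(p,g([(179,296),(424,296)]),62)[:,:2]
s=plane(p,g([(227,341),(377,341)]),62)[:,:2]
for n,P,h in(("collar",c,33),("block",b,42),("slot",s,30)):
    v=P[0]-P[1]; L=np.linalg.norm(v); v/=L; m=P.mean(0); nrm=np.array([v[1],-v[0]]); nrm*=np.sign(nrm[0])
    print(n,P.round(1).tolist(),round(L,1),"yaw",round(np.degrees(np.arctan2(nrm[1],nrm[0])),1),"centre",(m+h*nrm).round(1))
```

```text
collar [[528.2, -119.2], [531.8, -71.7]] 47.7 yaw -4.4 centre [562.9 -98. ]
block [[518.1, -127.0], [524.3, -58.3]] 69.0 yaw -5.1 centre [563.  -96.4]
slot [[532.2, -115.0], [536.0, -72.4]] 42.7 yaw -5.1 centre [563.9 -96.3]
```

Request:
play_rows(series=[[[0.0005,0,0.0012],0,1],[[0.0005,0.012,0.0012],0,1],[[0.0005,0.022,0.0012],0,1],[[0.0005,0.03,0.0012],0,1],[[0.0005,0.038,0.0012],0,1],[[0.0005,0.046,0.0012],0,1],[[0.0005,0.054,0.0012],0,1],[[0.0005,0.054,0.0012],0,1]])

```text
clock: 6.2
eef_pos: [562.9, -97.0, 106.2]
eef_rot: [-1.572, 0.001, -0.089]
wrist_force: [-0.4, -0.1, -2.9]
finger_gap: 19.6
```

Request:
play_rows(series=[[[0,0.008,0],0,1],[[0,0.015,0],0,1],[[0,0.021,0],0,1],[[0,0.025,0],0,1],[[0,0.027,0],0,1],[[0,0.027,0],0,1]])

```text
clock: 6.8
eef_pos: [562.8, -97.0, 79.0]
eef_rot: [-1.572, 0.001, -0.089]
wrist_force: [-0.5, 0.3, -2.9]
finger_gap: 20.1
```

Request:
play_rows(series=[[[0,0.0005,0],0,1],[[0,0.001,0],0,1],[[0,0.001,0],0,1]])

```text
clock: 7.1
eef_pos: [562.9, -97.1, 78.1]
eef_rot: [-1.572, 0.001, -0.089]
wrist_force: [-0.4, -0.3, -3.0]
finger_gap: 19.9
```

Request:
play_rows(series=[[[0,0.0005,0],0,1],[[0,0.001,0],0,1],[[0,0.001,0],0,1]])

```text
clock: 7.4
eef_pos: [563.0, -97.1, 77.9]
eef_rot: [-1.572, 0.0, -0.089]
wrist_force: [-4.1, 1.0, 5.4]
finger_gap: 19.9
```

Contact came at TCP 77.9, where the seated height was predicted as 78. Releasing now.

Request:
play_rows(series=[[[0,-0.0005,0],0,0.7],[[0,-0.0005,0],0,0.6],[[0,-0.0005,0],0,0.4],[[0,-0.0005,0],0,0.2],[[0,-0.0005,0],0,0.2],[[0,-0.0005,0],0,0.2]])

```text
clock: 8.0
eef_pos: [563.0, -97.1, 78.3]
eef_rot: [-1.572, 0.0, -0.089]
wrist_force: [-0.0, 0.7, 0.1]
finger_gap: 64.3
```

Request:
play_rows(series=[[[0,-0.01,0],0,0.2],[[0,-0.04,0],0,0.2],[[0,-0.08,0],0,0.2],[[0,-0.12,0],0,0.2],[[0,-0.15,0],0,0.2],[[0,-0.15,0],0,0.2]])

```text
clock: 8.6
eef_pos: [564.3, -97.2, 233.6]
eef_rot: [-1.573, -0.007, -0.089]
wrist_force: [-0.5, -0.7, -0.3]
finger_gap: 75.1
```

Run:
```python
from h import *
w=manip.camera("wrist"); t=manip.camera("scene")
a=cv2.resize(w[60:260,220:420],(400,400),interpolation=cv2.INTER_CUBIC)
b=cv2.resize(t[110:270,230:390],(400,400),interpolation=cv2.INTER_CUBIC); cv2.imwrite("pics/end.png",np.hstack([a,b])[...,::-1])
print(manip.read_state()["wrist_force"])
```

```text
[ 0.15410626 -0.50283756 -1.40597744]
```

View pics/end.png

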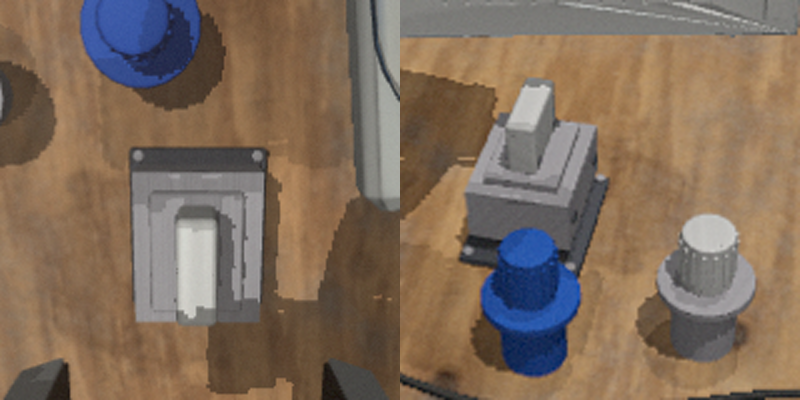

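The plunger sits flat and centred in the die, with the collar on the block ((197,250) left, (535,150) right). The blue and grey round plungers are still standing at (530,300) and (707,285).

```bash
python3 -c "
from cell import manip
print(manip.sign_off())"
```

```text
the job is handed in; nothing more can be done
None
```

The die is closed. I gripped the flat-stemmed plunger across its bar, turned it about 25° to match the slot, lowered it until the collar rested on the die, let go, backed off and handed the job in.

- **Seating:** contact came at a tool height of 77.9 mm, where 78 mm was predicted for a seated collar. Contact was light, about 5 N upward at the wrist.
- **Last pictures:** the collar lies flat and roughly centred on the block. The grey round plunger and the blue look-alike are still standing where they were.
- **Time:** the arm finished at about 8.6 s of the 40 s allowed.
- **Disagreement:** the views differed by up to about 3 mm on positions across the slot. I averaged them and shifted 1.2 mm before lowering. The stem went in with no contact force until the collar touched.

No check failed.

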